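# Put the pug mill in gear

## Robot

A 6-joint arm with a two-finger parallel gripper is mounted at the origin on the work surface. World frame = base frame: x ahead of the robot, y to its left, z up, the work surface at z = 0. Lengths are in m, angles in rad, forces in N, time in s.
With the tool pointing down it reaches from about 0.15 to 0.775 m from the base axis. Payload 6.1 kg.
Tool frame: the origin (TCP) lies between the finger pads; the fingertips stand 22 mm ahead of it and the grasp point (between the pads) lies 3 mm ahead of it; z points along the fingers, y is the line along which they close (so a half turn about z gives the same grasp; the last joint's range is limited). The gripper opens to 85 mm and grips with 20 to 120 N. Pads are 22 mm wide; open, the fingers measure 114 mm over their backs; the gripper's body (76 mm by 85 mm) begins 54 mm behind the grasp point. The pads swing forward as they close: fully open they stand 13 mm farther back than shut.
Start: joints at [1.235, 0.126, -0.04, 1.405, 0, 1.571], TCP at [0.173, 0.496, 0.253] pointing down, gripper open.
Joint ranges: [-2.72, 2.72], [-0.95, 1.95], [-1.27, 1.35], [-1.78, 2.02], [-1.46, 1.47], [-3.14, 3.14]. Speed limits (rad/s): [2.39, 2.39, 3.01, 3.14, 3.14, 3.14].

## Interface

Orientations are given as a unit quaternion [w, x, y, z].
In Python, from rig import get_obs, grab_frame, job_done gives the robot as it stands.
- The arm moves only by the tool jog_arm, never from a script. Its arguments are lists of equal length, an entry for each row: "delta_pos": the shift along the tool's x, y, z in mm, a list of three; "spin": the turn about the tool's z in degrees; "claw": the closure, from -1 (fully open) to 1 (shut), so that 0 is half open. A call has 1 to 8 rows; each row shifts and turns the commanded pose from where the row before left it, along the tool's axes as they then stand; what a row does not reach is not made up. A row lasts 1/12 s, in which the tool goes at most 41.7 mm and 7.16 degrees, less where a joint would pass 70% of its speed; a pose out of reach is approached as far as the arm can. A call is refused whole if a number of a shift passes 41.7 or a number of a turn 7.16, either way. A call with a gripper value outside its range is refused whole. The fingers move at their own pace and stop on an object; "force" is the grip in N (left out, the last holds). Time passes only in rows, so rows that do not move let the fingers close. It gives the time, the measured TCP pose, the force, the opening and the grip force at its end, in the units of the state.
- get_obs(): the state, without advancing time (a new reading comes with each control period).
- grab_frame(name): name is "side" or "top" or "wrist"; returns a dict with "image" (400x640x3 uint8, red, green, blue), "vfov" (degrees; the focal length in pixels is half the picture's height over the tangent of half this angle, whatever the lens; pixels are square), "cx", "cy" (the principal point, pixels), "distortion" ([k1, k2, p1, p2, k3] as OpenCV has them; the pictures are not rectified), "position" and "rotation" of the camera in the world. Camera axes: x right, y down, z forward; pixel columns grow to the right and rows downward; lengths in m; the calibration is good to about 2 mm. A picture is of the moment at which its call begins. There is no depth.
- job_done(): hands the job in; it is judged then, once.
The state is a dict: "t": time; "joint_pos": joint angles; "dq": joint speeds; "joint_torque": joint torques, N m; "tool_pos": TCP position; "tool_rot": TCP orientation; "contact_force": force on the tool from outside, world axes, zero at the start; "ft_torque": the same for the moment, N m; "gripper_width": opening from 0.0 (shut) to 1.0 (fully open); "finger_force": force on a finger pad.
Only numpy, scipy, OpenCV 4.12 (cv2) and the standard library are available. Lean on these libraries where they do the work, as an engineer would, in place of code of your own. Each camera call takes 0.05 s, during which the arm holds its last target. There are 200 camera calls.

## Task

The pug mill on the pottery bench stands in neutral. Move its orange-knobbed shift lever across the neutral slot to the side of the green disc, then forward, toward the barrel, all the way into the slot that ends at the green disc, and let go of it. Leave the cream mug standing where it is.

Things in the scene. Friction and masses are not known exactly. Their poses are not given: they have to be found in the camera images.
- gearbox: Grey pug mill gearbox, 200 (x) x 220 (y) x 148 mm high, fixed; origin: centre of its underside, +x forward toward its blue barrel (away from the robot), +y left. In its top is an H gate: neutral slot |x| < 13, |y| < 45 mm; two side slots 30 mm wide centred at y = +30 and -30, from x = -50 to 50. The lever's 12 mm stem comes up through it from a pivot 35 mm above the origin and leans both ways.
- knob (a point): Centre of the lever's orange ball knob, 34 mm in diameter, 200 mm from the pivot. Gearbox frame, leaning a to +y, b to +x: x = 200 sin b, y = 200 sin a cos b, z = 35 + 200 cos a cos b mm. Starts in neutral, up to 26 mm to either side. Over a side slot in neutral: y = +-55, z = 227 (a = 0.278); fully forward there: x = 72, y = +-51, z = 214. Moves with 1.5 to 2 N, stays where left, no spring.
- green_tag: Green disc, 28 mm in diameter, 4 mm thick, fixed on the gearbox top just past the forward end of the left or the right side slot: x = 73, y = +30 or -30, z = 148 mm in the gearbox frame; origin at the centre of its underside. A white disc marks the other forward slot. The stops allow a up to 0.341, b up to 0.366 rad; metal tongues bar fore-aft motion while the knob is within 42 mm of the middle.
- mug: Loose cream mug, 80 mm in diameter and 90 mm high, with a handle, standing on the bench beside the gearbox, left or right; origin at the centre of its underside. A terracotta bowl stands on the other side and a white jar nearby. Nothing near the lever is higher than the gearbox top.

How it is judged:
On the way, in this order (a step that is already met when the one before it is completed fails the run):
1. the lever is moved across the neutral slot to the green disc's side (((y of green_tag in the frame of gearbox above 0 m and y of knob in the frame of gearbox above 0.038 m) or (y of green_tag in the frame of gearbox below 0 m and y of knob in the frame of gearbox below -0.038 m)) and x of knob in the frame of gearbox between -0.035 and 0.035 m), for 0.02 s.
2. the lever is pushed forward into the slot that ends at the green disc (((y of green_tag in the frame of gearbox above 0 m and y of knob in the frame of gearbox above 0.03 m) or (y of green_tag in the frame of gearbox below 0 m and y of knob in the frame of gearbox below -0.03 m)) and x of knob in the frame of gearbox above 0.055 m), for 0.2 s.
At the end, for the whole second after the job is handed in: The lever stands in the forward slot at the green disc, its knob at least 55 mm forward of neutral (the stop is at about 72 mm) and at least 30 mm over to the disc's side, and stays there when released; the mug is upright (10 degrees) and within 20 mm of where it stood (all of step 2 and distance of mug from where it was at the start of the episode below 0.02 m and angle between mug's own z axis and vertical below 0.17 rad); the robot touches nothing.
It fails at once if the mug is knocked away or tipped (distance of mug from where it was at the start of the episode above 0.02 m or angle between mug's own z axis and vertical above 0.3 rad).
It also fails if it takes over 29 s, if anything falls off the work surface, if the arm or the gripper's body presses on something with over 40 N, if the wrist force passes 120 N, or if a joint passes its speed limit or range.

## Working session

There is one attempt and no reset: what is moved stays moved. The work goes in short steps, Python scripts to look and compute and a tool call to move; the robot and the scene stay as the last step left them, time stands still between calls to the robot, and variables do not carry over. Pictures are saved under pics/ and viewed, at most 10 in all, crops included, and the job is handed in when it is done.

Besides the shell and the picture viewer there is one more tool, called after "Emit:" by a JSON object that holds its "fn" and its "kwargs". jog_arm: Moves the arm, as the interface text tells. Its arguments: {"type":"object","properties":{"delta_pos":{"type":"array","items":{"type":"array","items":{"type":"number"}}},"spin":{"type":"array","items":{"type":"number"}},"claw":{"type":"array","items":{"type":"number"}},"force":{"type":"number"}},"required":["delta_pos","spin","claw"]}

```bash
mkdir -p pics; cat > h.py <<'E'
import numpy as np, cv2
from rig import get_obs, grab_frame, job_done
def cam(n):
    f=grab_frame(n); h=f["image"].shape[0]
    fl=h/2/np.tan(np.radians(f["vfov"])/2)
    f["K"]=np.array([[fl,0,f["cx"]],[0,fl,f["cy"]],[0,0,1]]); f["D"]=np.array(f["distortion"],float)
    f["R"]=np.array(f["rotation"]).reshape(3,3); f["p"]=np.array(f["position"]); return f
def ray(f,uv):
    q=cv2.undistortPoints(np.array([[uv]],float),f["K"],f["D"])[0,0]
    return f["R"]@np.array([q[0],q[1],1])
def plane(f,uv,z):
    d=ray(f,uv); return f["p"]+d*(z-f["p"][2])/d[2]
def tri(fs,uvs):
    A=0;b=0
    for f,u in zip(fs,uvs):
        d=ray(f,u); d/=np.linalg.norm(d); M=np.eye(3)-np.outer(d,d); A=A+M; b=b+M@f["p"]
    return np.linalg.solve(A,b)
def blob(f,lo,hi,n=3):
    m=cv2.inRange(cv2.cvtColor(f["image"],cv2.COLOR_RGB2HSV),np.array(lo),np.array(hi))
    c,_=cv2.findContours(m,cv2.RETR_EXTERNAL,cv2.CHAIN_APPROX_NONE)
    c=sorted(c,key=cv2.contourArea)[::-1][:n]
    return [(np.round(cv2.minEnclosingCircle(k)[0],1),round(cv2.minEnclosingCircle(k)[1],1),cv2.contourArea(k)) for k in c]
def save(f,n): cv2.imwrite(f"pics/{n}.png",f["image"][:,:,::-1])
E
python3 - <<'E'
from h import *
for n in("side","top"):
    f=cam(n); save(f,n); print(n,f["p"],f["R"].round(2).tolist())
    print("orange",blob(f,(5,150,120),(20,255,255))); print("green",blob(f,(40,90,50),(85,255,255)))
print(get_obs())
E
```

```text
Traceback (most recent call last):
  File "h.py", line 7, in cam
    f["R"]=np.array(f["rotation"]).reshape(3,3); f["p"]=np.array(f["position"]); return f
           ~~~~~~~~~~~~~~~~~~~~~~~~~~~~~~~^^^^^
ValueError: cannot reshape array of size 4 into shape (3,3)
```

Rotation is a quaternion [w,x,y,z].

```bash
sed -i 's/f\["R"\]=np.array(f\["rotation"\]).reshape(3,3)/f["R"]=Rotation.from_quat(np.roll(f["rotation"],-1)).as_matrix()/; 1a from scipy.spatial.transform import Rotation' h.py
python3 - <<'E'
from h import *
for n in("side","top"):
    f=cam(n); save(f,n); print(n,f["p"],f["R"].round(2).tolist())
    print("orange",blob(f,(5,150,120),(20,255,255))); print("green",blob(f,(40,90,50),(85,255,255)))
print(get_obs())
E
```

```text
side [0.41215069 0.22170431 0.92245886] [[-0.7, -0.67, 0.23], [-0.71, 0.67, -0.23], [0.0, -0.32, -0.95]]
orange [(array([216.5, 257.5]), 16.3, 696.0), (array([325.5, 198.5]), 7.9, 167.0), (array([576.,  87.]), 36.6, 135.0)]
green [(array([310., 184.]), 6.1, 99.0)]
top [0.47783182 0.05238152 1.13691448] [[-0.01, -0.99, 0.1], [-1.0, 0.01, -0.02], [0.02, -0.1, -0.99]]
orange []
green [(array([319.1, 168.6]), 6.1, 103.0)]
{'t': 0.15, 'joint_pos': array([ 1.23497140e+00,  1.26250306e-01, -4.03913417e-02,  1.40540374e+00,
        6.01779292e-06,  1.57077065e+00]), 'dq': array([-0.00154696, -0.00013033,  0.00312209, -0.00086302,  0.00077765,
        0.00117009]), 'joint_torque': array([ 2.24099633e-03, -4.36277282e+01,  3.53148258e+01,  1.36331664e-02,
        1.92108992e-04,  6.94057078e-08]), 'tool_pos': array([0.17291288, 0.49539169, 0.25269567]), 'tool_rot': array([-1.07348686e-04,  1.67111846e-01,  9.85937747e-01, -6.15241784e-04]), 'contact_force': array([ 0.09720064,  0.449945  , -0.66450686]), 'ft_torque': array([ 0.01216183, -0.01311443, -0.05208858]), 'finger_force': 0.0, 'gripper_width': 1.001398615415624}
```

View pics/top.png

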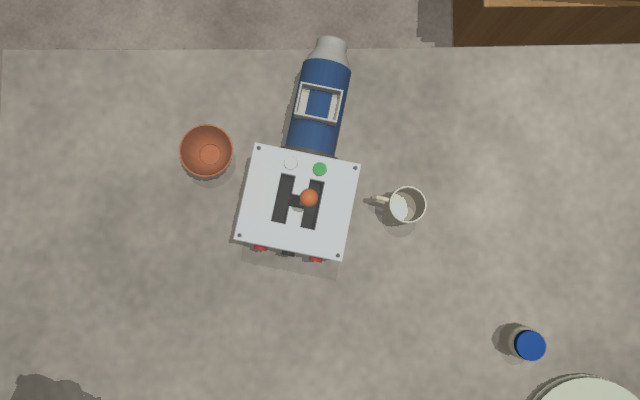

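View pics/side.png

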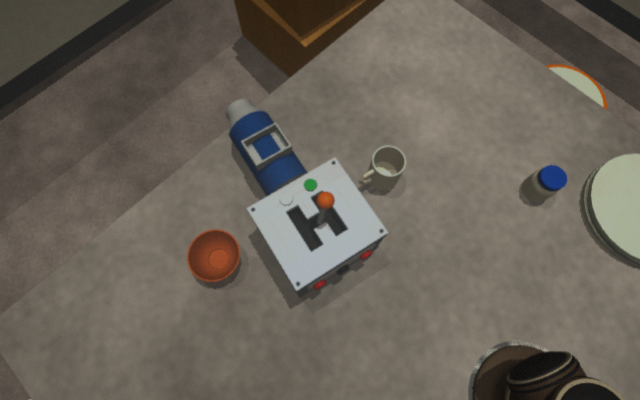

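Top view: gearbox top with dark screws near (258,147), (356,167), (342,256), (239,235). The green disc at (319,169) is on the right (-y) side, the knob is at (309,198), and the mug is at (406,205), to the right. The side view agrees: knob (325,199), green disc (310,184).

```bash
python3 - <<'E'
from h import *
t=cam("top"); s=cam("side")
ko=[blob(f,(3,150,90),(14,255,255),6) for f in(t,s)]; print(ko)
pick=lambda L,u:min(L,key=lambda b:np.hypot(*(b[0]-u)))[0]
k=tri((t,s),(pick(ko[0],(309,198)),pick(ko[1],(325.5,198.5)))); print("knob",k)
for f in(t,s): print("green",plane(f,blob(f,(40,90,50),(85,255,255))[0][0],.152), "knob@.232",plane(f,pick(ko[0] if f is t else ko[1],(309,198) if f is t else (325.5,198.5)),.232))
# gearbox top: refine dark screws
def ref(f,pts):
    g=cv2.cvtColor(f["image"],cv2.COLOR_RGB2GRAY).astype(float);o=[]
    for u,v in pts:
        w=g[v-5:v+6,u-5:u+6]; m=np.clip(np.median(w)-25-w,0,None); yy,xx=np.mgrid[v-5:v+6,u-5:u+6]
        o.append(((m*xx).sum()/m.sum(),(m*yy).sum()/m.sum()))
    return o
for f,pts in((t,[(258,147),(355,167),(341,256),(240,235)]),(s,[(334,162),(381,232),(298,285),(253,208)])):
    uv=ref(f,pts) ; P=np.array([plane(f,u,.148) for u in uv]); print(np.round(uv,1).tolist(),P.round(4).tolist())
    c=P.mean(0); 
    if f is t: d=P[0]+P[1]-P[2]-P[3]
    else: d=P[0]+P[3]-P[1]-P[2]
    print("centre",c,"yaw deg",np.degrees(np.arctan2(d[1],d[0])))
print(Rotation.from_quat(np.roll(get_obs()["tool_rot"],-1)).as_matrix().round(3))
E
```

```text
[[], [(array([213., 255.]), 26.9, 2045.0), (array([324.8, 199.8]), 8.3, 191.5), (array([576.,  87.]), 36.6, 137.0), (array([353.,   9.]), 0.0, 0.0)]]Traceback (most recent call last):
  File "<stdin>", line 5, in <module>
  File "<stdin>", line 4, in <lambda>
ValueError: min() iterable argument is empty
```

```bash
python3 - <<'E'
from h import *
t=cam("top"); s=cam("side")
print(cv2.cvtColor(t["image"],cv2.COLOR_RGB2HSV)[198,302:318].tolist())
ko=[blob(f,(3,100,70),(18,255,255),8) for f in(t,s)]; print(ko)
pick=lambda L,u:min(L,key=lambda b:np.hypot(*(b[0]-u)))[0]
ut,us=pick(ko[0],(309,198)),pick(ko[1],(325,199)); print(ut,us)
k=tri((t,s),(ut,us)); print("knob",k)
for f,u in((t,ut),(s,us)): print("green",plane(f,blob(f,(40,90,50),(85,255,255))[0][0],.152), "knob@.232",plane(f,u,.232))
def ref(f,pts):
    g=cv2.cvtColor(f["image"],cv2.COLOR_RGB2GRAY).astype(float);o=[]
    for u,v in pts:
        w=g[v-3:v+4,u-3:u+4]; m=np.clip(np.median(w)-25-w,0,None); yy,xx=np.mgrid[v-3:v+4,u-3:u+4]
        o.append(((m*xx).sum()/m.sum(),(m*yy).sum()/m.sum()))
    return o
for f,pts in((t,[(258,147),(355,167),(341,256),(240,235)]),(s,[(334,162),(381,232),(298,285),(253,208)])):
    uv=ref(f,pts); P=np.array([plane(f,u,.148) for u in uv]); print(np.round(uv,1).tolist(),P.round(4).tolist())
    d=P[0]+P[1]-P[2]-P[3] if f is t else P[0]+P[3]-P[1]-P[2]
    print("centre",P.mean(0),"yaw deg",np.degrees(np.arctan2(d[1],d[0])))
print(Rotation.from_quat(np.roll(get_obs()["tool_rot"],-1)).as_matrix().round(3))
E
```

```text
[[10, 140, 169], [10, 144, 179], [11, 145, 185], [11, 145, 190], [12, 143, 191], [13, 140, 191], [14, 138, 191], [14, 137, 192], [14, 139, 191], [13, 142, 191], [12, 145, 190], [11, 146, 190], [11, 146, 188], [10, 146, 180], [10, 142, 171], [9, 133, 148]]
[[(array([546.,  21.]), 95.3, 8075.0), (array([205.5, 150.1]), 26.9, 2149.5), (array([308.7, 197.1]), 8.9, 225.0), (array([254., 246.]), 0.0, 0.0), (array([261., 246.]), 0.0, 0.0), (array([265., 247.]), 0.0, 0.0), (array([257., 249.]), 0.0, 0.0), (array([261., 250.]), 0.0, 0.0)], [(array([213., 255.]), 27.7, 2157.0), (array([308.5,   0. ]), 56.5, 798.5), (array([324.9, 200.1]), 8.9, 220.0), (array([576.,  87.]), 37.2, 213.0), (array([366., 251.]), 0.0, 0.0), (array([363., 253.]), 0.0, 0.0), (array([362., 259.]), 0.0, 0.0), (array([319., 281.]), 0.0, 0.0)]]
[308.7 197.1] [324.9 200.1]
knob [0.57160685 0.04202558 0.22225825]
green [0.63679733 0.01985235 0.152     ] knob@.232 [0.57095128 0.04230744 0.232     ]
green [0.63489743 0.02076627 0.152     ] knob@.232 [0.56904221 0.04436252 0.232     ]
[[258.2, 147.6], [354.7, 167.5], [339.5, 255.6], [238.9, 234.8]] [[0.682, 0.1427, 0.148], [0.6389, -0.0528, 0.148], [0.4618, -0.0184, 0.148], [0.5058, 0.1814, 0.148]]
centre [0.57213205 0.06323848 0.148     ] yaw deg -11.697401886273893
[[333.1, 162.3], [381.2, 230.8], [297.9, 283.9], [252.6, 209.1]] [[0.6369, -0.0514, 0.148], [0.4601, -0.0122, 0.148], [0.5027, 0.1832, 0.148], [0.6801, 0.144, 0.148]]
centre [0.56994549 0.06591019 0.148     ] yaw deg -12.466967436442816
[[-0.944  0.33  -0.   ]
 [ 0.33   0.944 -0.   ]
 [ 0.    -0.    -1.   ]]
```

Emit:
{"fn": "jog_arm", "kwargs": {"delta_pos": [[0, 0, -29], [0, 0, -28], [-24, -18, 0], [-24, -18, 0], [-24, -18, 0], [-24, -18, 0], [-24, -18, 0], [-24, -18, 0]], "spin": [-7.1, 0, 0, 0, 0, 0, 0, 0], "claw": [-1, -1, -1, -1, -1, -1, -1, -1], "force": 30}}

```text
t: 1.02
tool_pos: [0.2917, 0.3586, 0.3104]
tool_rot: [0.0, 0.106, 0.994, 0.0]
contact_force: [-0.1, -0.1, 0.8]
gripper_width: 1.0
finger_force: 0.0
```

Emit:
{"fn": "jog_arm", "kwargs": {"delta_pos": [[-24, -18, 0], [-24, -18, 0], [-24, -18, 0], [-24, -18, 0], [-24, -18, 0], [-24, -18, 0], [-24, -18, 0], [-24, -18, 0]], "spin": [0, 0, 0, 0, 0, 0, 0, 0], "claw": [-1, -1, -1, -1, -1, -1, -1, -1]}}

```text
t: 1.68
tool_pos: [0.4492, 0.1773, 0.3104]
tool_rot: [0.0, 0.106, 0.994, 0.0]
contact_force: [0.6, 0.6, -0.3]
gripper_width: 0.995
finger_force: 0.0
```

Emit:
{"fn": "jog_arm", "kwargs": {"delta_pos": [[-24, -18, 0], [-24, -18, 0], [-24, -18, 0], [-24, -18, 0], [-20, -10, 0], [-16, -9, 0], [-14, -6, 0], [0, 0, 0]], "spin": [0, 0, 0, 0, 0, 0, 0, 0], "claw": [-1, -1, -1, -1, -1, -1, -1, -1]}}

```text
t: 2.35
tool_pos: [0.5726, 0.0514, 0.3092]
tool_rot: [-0.0, 0.107, 0.994, -0.0]
contact_force: [-0.3, 0.7, 0.0]
gripper_width: 1.005
finger_force: 0.0
```

```bash
python3 - <<'E'
from h import *
f=cam("wrist"); save(f,"w1"); o=get_obs(); R=Rotation.from_quat(np.roll(o["tool_rot"],-1)).as_matrix()
for b in blob(f,(3,100,70),(18,255,255),3):
    P=plane(f,b[0],.234); print(b,P,"tool mm",(R.T@(P-o["tool_pos"])*1000).round(1))
E
```

```text
(array([485.1, 216. ]), 43.5, 5070.0) [0.60148384 0.17146051 0.234     ] tool mm [ -4.1 122.8  75.4]
(array([309. , 208.5]), 22.9, 1462.5) [0.56743858 0.04306836 0.234     ] tool mm [ 1.9 -9.9 75.5]
(array([152. , 391.5]), 30.0, 431.0) [ 0.71030843 -0.13851057  0.234     ] tool mm [-176.2 -157.    75.3]
```

View pics/w1.png

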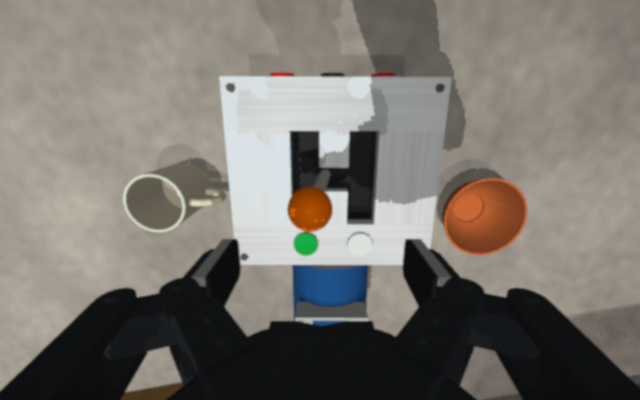

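Wrist view: the orange knob at (309,208) is between the open fingers, the green disc at (306,243) is on the mug's side, and the gearbox is square to the tool. Centring, lowering and gripping.

Emit:
{"fn": "jog_arm", "kwargs": {"delta_pos": [[1, -9, 0], [0, 0, 20], [0, 0, 20], [0, 0, 20], [0, 0, 16], [0, 0, 0], [0, 0, 0], [0, 0, 0]], "spin": [0, 0, 0, 0, 0, 0, 0, 0], "claw": [-1, -1, -1, -1, -1, -1, 0, 0.3]}}

```text
t: 3.07
tool_pos: [0.5678, 0.0447, 0.2357]
tool_rot: [0.001, 0.105, 0.994, 0.0]
contact_force: [0.1, 1.2, 0.1]
gripper_width: 0.748
finger_force: 0.0
```

Emit:
{"fn": "jog_arm", "kwargs": {"delta_pos": [[0, 0, 0], [0, 0, 0], [0, 0, 0], [0, 0, 0], [0, 0, 0], [0, 0, 0]], "spin": [0, 0, 0, 0, 0, 0], "claw": [0.6, 1, 1, 1, 1, 1]}}

```text
t: 3.57
tool_pos: [0.5685, 0.0443, 0.2357]
tool_rot: [0.001, 0.106, 0.994, -0.0]
contact_force: [-0.9, -0.8, 7.0]
gripper_width: 0.376
finger_force: 29.6
```

Grip width of 32 mm and a 7 N lift suggest the pads are slightly above the knob's equator, so I'll regrip a little lower.

Emit:
{"fn": "jog_arm", "kwargs": {"delta_pos": [[0, 0, 0], [0, 0, 0], [0, 0, 5], [0, 0, 0], [0, 0, 0], [0, 0, 0], [0, 0, 0], [0, 0, 0]], "spin": [0, 0, 0, 0, 0, 0, 0, 0], "claw": [0, 0, 0, 0.3, 1, 1, 1, 1]}}

```text
t: 4.23
tool_pos: [0.5675, 0.0444, 0.2283]
tool_rot: [-0.001, 0.106, 0.994, -0.0]
contact_force: [-0.3, -0.6, -7.0]
gripper_width: 0.378
finger_force: 30.3
```

Emit:
{"fn": "jog_arm", "kwargs": {"delta_pos": [[0, -7, 0], [0, -7, 0], [0, -7, 1], [0, -7, 1], [0, -7, 2], [0, 0, 0]], "spin": [0, 0, 0, 0, 0, 0], "claw": [1, 1, 1, 1, 1, 1]}}

```text
t: 4.73
tool_pos: [0.56, 0.0101, 0.2244]
tool_rot: [-0.001, 0.106, 0.994, 0.001]
contact_force: [1.8, 4.8, -11.3]
gripper_width: 0.374
finger_force: 31.1
```

Emit:
{"fn": "jog_arm", "kwargs": {"delta_pos": [[-9, 0, 0], [-9, 0, 0], [-9, 0, 0], [-9, 0, 1], [-9, 1, 1], [-9, 1, 2]], "spin": [0, 0, 0, 0, 0, 0], "claw": [1, 1, 1, 1, 1, 1]}}

```text
t: 5.23
tool_pos: [0.6122, 0.0012, 0.2196]
tool_rot: [-0.003, 0.105, 0.994, 0.0]
contact_force: [-4.2, 4.4, -9.8]
gripper_width: 0.375
finger_force: 31.1
```

Emit:
{"fn": "jog_arm", "kwargs": {"delta_pos": [[-9, 1, 3], [-8, 1, 3], [0, 0, 0], [0, 0, 0]], "spin": [0, 0, 0, 0], "claw": [1, 1, 1, 1]}}

```text
t: 5.57
tool_pos: [0.6306, -0.0007, 0.2149]
tool_rot: [-0.001, 0.106, 0.994, 0.0]
contact_force: [-2.5, 2.5, -7.8]
gripper_width: 0.381
finger_force: 30.8
```

```bash
python3 - <<'E'
from h import *
fs=[cam("top"),cam("side")]
for f in fs:
    for b in blob(f,(3,100,70),(18,255,255),8):
        P=plane(f,b[0],.214)-[.571,.0645,0]; g=Rotation.from_euler('z',12,degrees=True).apply(P)
        if b[2]>20: print(b,(g*1000).round(1))
E
```

```text
(array([546.,  21.]), 95.3, 8077.0) [ 433.7 -406.2  214. ]
(array([205.7, 150.6]), 26.8, 2129.0) [ 54.9 186.5 214. ]
(array([496.,  86.]), 166.4, 8647.0) [  26.1 -472.1  214. ]
(array([213., 255.]), 27.7, 2151.0) [ 28.7 207.1 214. ]
(array([337.,  11.]), 21.1, 424.5) [ 377.6 -297.9  214. ]
(array([252.5,  30. ]), 35.2, 318.0) [ 435.1 -107.3  214. ]
(array([320.6, 168.3]), 8.1, 127.0) [ 67.5 -52.8 214. ]
(array([488.7, 106.8]), 12.4, 101.5) [  -4.7 -425.2  214. ]
(array([546.6, 149. ]), 10.3, 22.0) [-142.5 -459.4  214. ]
```

Emit:
{"fn": "jog_arm", "kwargs": {"delta_pos": [[-3, 0, 0], [0, 0, 0], [0, 0, 0], [0, 0, 0], [0, 0, 0], [0, 0, 0]], "spin": [0, 0, 0, 0, 0, 0], "claw": [1, 1, 0, -0.5, -0.7, -0.7]}}

```text
t: 6.17
tool_pos: [0.6346, -0.0017, 0.217]
tool_rot: [0.002, 0.106, 0.994, -0.0]
contact_force: [0.3, -0.6, 0.2]
gripper_width: 0.844
finger_force: 0.0
```

Emit:
{"fn": "jog_arm", "kwargs": {"delta_pos": [[0, 0, 0], [0, 0, -10], [0, 0, -20], [0, 0, -25], [0, 0, -25], [25, 0, 0], [30, 0, 0], [0, 0, 0]], "spin": [0, 0, 0, 0, 0, 0, 0, 0], "claw": [-0.7, -0.7, -0.7, -0.7, -0.7, -0.7, -0.7, -0.7]}}

```text
t: 6.83
tool_pos: [0.5764, 0.0108, 0.2973]
tool_rot: [-0.0, 0.105, 0.994, 0.0]
contact_force: [1.5, -0.1, 0.4]
gripper_width: 0.849
finger_force: 0.0
```

```bash
python3 - <<'E'
from h import *
for n in("top","side","wrist"):
    f=cam(n); save(f,n+"2")
    for b in blob(f,(3,100,70),(18,255,255),8):
        g=Rotation.from_euler('z',12,degrees=True).apply(plane(f,b[0],.214)-[.571,.0645,0])*1000
        if abs(g[0]-60)<40 and abs(g[1])<100 and b[2]>20: print(n,b,g.round(1))
o=get_obs(); print(o["t"],o["contact_force"],o["tool_pos"])
E
```

```text
wrist (array([320. , 267.1]), 21.3, 1255.5) [ 70.5 -52.3 214. ]
6.9833 [-0.61215296  0.01779054 -0.40402313] [0.58019481 0.01019962 0.29641804]
```

View pics/wrist2.png

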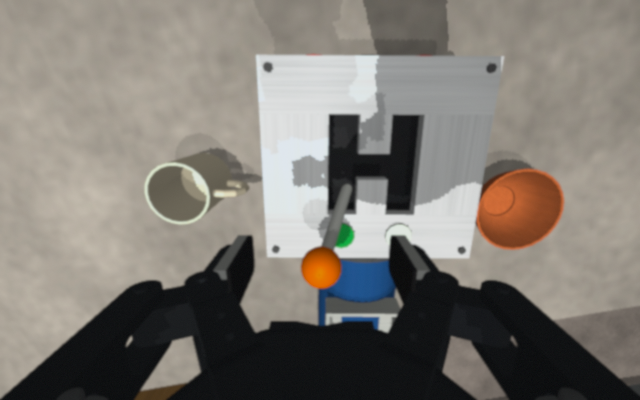

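The wrist view shows the knob at (320,267), about x = 70, y = -52 mm in the gearbox frame. The stem is at the forward end of the green-disc slot, the mug at (178,192) is upright, and the arm is clear.

```bash
python3 -c "from rig import job_done; print(job_done())"
```

```text
the job is handed in; nothing more can be done
None
```

The lever is in the forward slot at the green disc and released, with the knob measured about 70 mm forward and 52 mm to the disc's side; the mug looked upright and undisturbed, and the job was handed in at about 7 s, though no verdict came back.

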